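# Load a battery pack through the sprung gate of a test dock

### The job

Lay the grey battery pack flat on the open loading sill of the test dock, then with shut fingers push it slowly through the sprung gate and on into the dock until you feel it press home against the rubber buffer hidden inside: a light but definite press, about 8 newtons, held for a moment and never above 20. Then take the fingers out so that the gate swings shut behind the pack, and leave the other things on the bench where they are.

Things in the scene. Friction and masses are not known exactly. Their poses are not given: they have to be found in the camera images.
- pack: the battery pack: a grey plastic brick 80 long (its x) x 50 wide (its y) x 24 high (z), mm, with a paper label and three small brass contacts on top; 0.2 to 0.37 kg. Origin: centre of its underside. It starts flat on the bench; grip it across the 50 mm width. Either end may go first into the dock
- dock: test dock, fixed: dark steel deck 405 x 130 mm, top 15 mm above the bench, with a straight channel 56 mm wide, walls 34 mm high, ending under a grey roof (40 mm above the deck, x = 135 to 250 mm). Origin: on the bench under the middle of the gate; x = push direction (into the dock), z up. Before x = 135 mm it is open above: shut fingers pointing down can follow the pack through the gate
- sill (a point): middle of the open loading sill, on the deck's top surface, 100 mm before the gate; axes as the dock's. The sill has no walls from x = -155 to -52 mm (dock frame): room for open fingers. Lay the pack here, its length along x
- gate_line (a point): middle of the gate line, on the deck's top surface; axes as the dock's. Funnel walls lead to it: 100 mm apart at x = -52 mm, narrowing to 56 mm at the gate (x = 0). Behind the gate a recess in the +y wall, x = 0 to 86 mm, takes the open leaf
- flap (a joint): the gate: steel leaf 63 wide x 29 high x 4 mm, upright hinge 38 mm to the dock's +y side of the gate line. Rad, 0 = shut; swings inwards (to dock +x) up to 1.5. A weak spring (0.06 Nm shut, 0.24 Nm open) shuts it; pushing the pack takes 8 to 16 N as the gate opens, then 1 to 6 N. It sweeps 66 mm inwards, so it shuts only with the pack's rear end that far past the gate line and the fingers out
- stop: the stop under the roof, out of sight. Origin: its fixed bracket, 239 mm past the gate line. Its sprung rubber buffer (3 N/mm, 16 mm travel) meets the pack's front end 150 to 194 mm past the gate line (rear end then at 70 to 114 mm): set by a screw, different each time, shown by no reading: find it by feel. Released, it pushes the pack back 1 to 3 mm
- adapter: bystander: black power adapter brick, 105 x 46 x 31 mm; origin underside centre
- flux: bystander: small amber jar, 58 mm across, 45 mm high, standing beside the sill; origin underside centre
- spool: bystander: solder spool, 50 mm across, 38 mm high, standing beside the channel; origin underside centre
- meter: bystander: yellow multimeter lying flat, 150 x 75 x 38 mm (knob to 46); origin underside centre
- phone: bystander: phone lying flat, 146 x 72 x 9 mm; origin underside centre
- tape: bystander: roll of tape lying flat, 80 mm across, 18 mm high; origin underside centre
- wrench: bystander: steel wrench, 200 mm long
- driver: bystander: screwdriver, 170 mm long
Mind the look-alikes: they are no part of the job. Several things have the shape of the pack; the one meant has the colours described above.

How it is judged (in metres and radians):
On the way, in this order (a step that is already met when the one before it is completed fails the run):
1. the pack lies flat on the sill, before the gate, its length roughly along the channel (x of pack in the frame of dock between -0.16 and -0.042 m and y of pack in the frame of dock between -0.04 and 0.04 m and z of pack in the frame of dock between 0.01 and 0.019 m and angle between pack's own z axis and vertical below 0.08 rad and angle between the x axis of pack and the x axis of dock, either way round below 0.45 rad and linear speed of pack below 0.06 m/s), for 0.1 s.
2. the pack is in the gate and holds it open (value of joint flap above 0.5 rad and x of pack in the frame of dock between -0.035 and 0.09 m), for 0.1 s.
3. the pack is pressed home against the buffer with at least 4 N (contact force between pack and stop above 4 N), for 0.15 s.
At the end, for the whole second after the job is handed in: the pack lies at rest on the deck inside the dock, its centre more than 100 mm past the gate line, and the gate is shut behind it (within 0.06 rad), with the fingers out (x of pack in the frame of dock above 0.1 m and z of pack in the frame of dock between 0.01 and 0.019 m and value of joint flap below 0.06 rad and linear speed of pack below 0.01 m/s and contact force between the fingers and dock below 0.1 N); the robot touches nothing.
It fails at once if the pack is pressed against the buffer with more than 20 N (contact force between pack and stop above 20 N).
It fails at once if another thing on the bench is moved by more than 30 mm (distance of any of adapter, flux, spool, meter, phone, tape, wrench, driver from where it was at the start of the episode above 0.03 m).
It also fails if it takes over 72 s, if anything falls off the work surface, if the arm or the gripper's body presses on something with over 40 N, if the wrist force passes 120 N, or if a joint passes its speed limit or range.

### The arm

A 6-joint arm with a two-finger parallel gripper is mounted at the origin on the work surface. World frame = base frame: x ahead of the robot, y to its left, z up, the work surface at z = 0. Lengths are in mm, angles in rad, forces in N, time in s.
With the tool pointing down it reaches from about 350 to 975 mm from the base axis. Payload 17.4 kg.
Tool frame: the origin (TCP) lies on the centre line of the jaws, within the pads' length; the fingertips stand 19 mm ahead of it and the grasp point (between the pads) is the TCP; z points along the fingers, y is the line along which they close (so a half turn about z gives the same grasp; the last joint's range is limited). The gripper opens to 85 mm and grips with 20 to 120 N. Pads are 22 mm wide; open, the fingers measure 114 mm over their backs; the gripper's body (76 mm by 85 mm) begins 54 mm behind the grasp point. The pads swing forward as they close: fully open they stand 13 mm farther back than shut.
Start: joints at [1.132, 0.116, 1.442, -0, 1.584, -0.038], TCP at [263.363, 621.508, 221.703] pointing down, gripper open.
Joint ranges: [-2.83, 2.83], [-0.83, 2.19], [0.07, 2.5], [-1.14, 4.28], [0.01, 3], [-2.97, 2.97]. Speed limits (rad/s): [1.89, 1.89, 2.22, 3.14, 3.14, 3.14].

### API

Orientations are given as a unit quaternion [w, x, y, z].
In Python, from station import bot, grab_frame, calibration gives the robot as it stands. The module is installed in compiled form; this text tells all that it offers.
- The arm moves only by the tool jog_arm, never from a script. Its argument "commands" is one flat list of numbers, 6 for each row, row after row: the shift along the tool's x, y, z in mm, then the turn, a rotation vector about the tool's x, y, z in rad. A call has 1 to 10 rows; each row is the pose to reach, as a shift and turn from the pose commanded when the call began, along the tool's axes at that moment; what a row does not reach only later rows make up. A row lasts 1/12 s, in which the tool goes at most 41.7 mm and 7.16 degrees, less where a joint would pass 70% of its speed; a pose out of reach is approached as far as the arm can. A call with a gripper value outside its range is refused whole. "jaw" is the closure in counts, from 0 (fully open) to 255 (shut), set as the call begins (left out, the last holds). The fingers move at their own pace and stop on an object; "newtons" is the grip in N (left out, the last holds). Time passes only in rows, so rows that repeat a pose let the fingers close. It gives the time, the measured TCP pose, the force, the opening and the grip force at its end, in the units of the state.
- bot.state(): the state, without advancing time (a new reading comes with each control period).
- grab_frame(name): name is "scene" or "top" or "wrist"; returns the picture (420x560x3 uint8, red, green, blue); there is no depth.
- calibration(name): a dict with "intrinsics" (3x3 intrinsics, pixels), "extrinsics" (4x4, takes a point from camera to world coordinates); the wrist camera has in their place "mount" (4x4, takes a point from camera to tool coordinates, whose origin is the TCP and whose axes are the flange's). Camera axes: x right, y up, looking along -z (the intrinsics and any distortion apply to the point x, -y, -z); pixel columns grow to the right and rows downward; lengths in mm; the calibration is good to about 2 mm. A picture is of the moment at which its call begins: read the wrist's pose just before it. calibration takes no time and is no camera call.
- bot.finish_job(): hands the job in; it is judged then, once.
The state is a dict: "time_s": time; "joint_positions": joint angles; "qd": joint speeds; "joint_torque": joint torques, N m; "position": TCP position; "eef_rot": TCP orientation; "force": force on the tool from outside, world axes, zero at the start; "wrist_torque": the same for the moment, N m; "gripper_width": finger opening in mm; "finger_force": force on a finger pad.
Only numpy, scipy, OpenCV 4.12 (cv2) and the standard library are available. Lean on these libraries where they do the work, as an engineer would, in place of code of your own. Each camera call takes 0.05 s, during which the arm holds its last target. There are 200 camera calls.

## Working session

There is one attempt and no reset: what is moved stays moved. The work goes in short steps, Python scripts to look and compute and a tool call to move; the robot and the scene stay as the last step left them, time stands still between calls to the robot, and variables do not carry over. Pictures are saved under pics/ and viewed, at most 10 in all, crops included, and the job is handed in when it is done.

Besides the shell and the picture viewer there is one more tool, called as name(argument=value, ...) on one line, values as JSON. jog_arm: Moves the arm, as the interface text tells. Its arguments: {"type":"object","properties":{"commands":{"type":"array","items":{"type":"number"}},"jaw":{"type":"number"},"newtons":{"type":"number"}},"required":["commands"]}

```bash
mkdir -p pics
python3 - <<'E'
from station import bot, grab_frame, calibration
import cv2, numpy as np
s=bot.state(); print(s)
for n in("top","scene","wrist"):
    c=calibration(n); print(n,{k:np.round(v,3).tolist() if not isinstance(v,str) else v for k,v in c.items()})
    cv2.imwrite(f"pics/{n}0.png",grab_frame(n)[:,:,::-1])
E
```

```text
{'time_s': 0.0, 'joint_positions': array([ 1.13222841e+00,  1.16465045e-01,  1.44228113e+00, -8.26804214e-06,
        1.58397780e+00, -3.77985258e-02]), 'qd': array([-0.00161179, -0.000589  , -0.00172477, -0.00081504,  0.00193528,
       -0.00110613]), 'joint_torque': array([-1.07193933e-03, -7.31994295e+01, -6.32496572e+01,  7.29328167e-05,
        6.24076172e-03,  9.04315044e-06]), 'position': array([263.25902828, 621.32588828, 220.96643982]), 'eef_rot': array([-1.29443925e-04,  1.99046364e-01,  9.79989911e-01, -5.50667736e-04]), 'force': array([ 0.02449367, -0.19688312, -0.58252795]), 'wrist_torque': array([0.01300251, 0.01459518, 0.00943468]), 'finger_force': 0.0, 'gripper_width': 85.69595518714453}
top {'intrinsics': [[409.069, 0.0, 275.358], [0.0, 409.069, 208.646], [0.0, 0.0, 1.0]], 'extrinsics': [[0.006, 0.998, -0.07, 447.265], [-1.0, 0.004, -0.019, -44.321], [-0.019, 0.07, 0.997, 1279.263], [0.0, 0.0, 0.0, 1.0]]}
scene {'intrinsics': [[401.536, 0.0, 276.128], [0.0, 401.536, 200.858], [0.0, 0.0, 1.0]], 'extrinsics': [[-0.837, -0.295, 0.461, 1083.531], [0.547, -0.462, 0.698, 795.334], [0.007, 0.837, 0.548, 692.445], [0.0, 0.0, 0.0, 1.0]]}
wrist {'intrinsics': [[348.253, 0.0, 268.471], [0.0, 348.253, 210.173], [0.0, 0.0, 1.0]], 'mount': [[0.001, 0.953, 0.302, 78.617], [1.0, -0.001, -0.0, -0.119], [-0.0, 0.302, -0.953, -153.392], [0.0, 0.0, 0.0, 1.0]]}
```

View pics/top0.png

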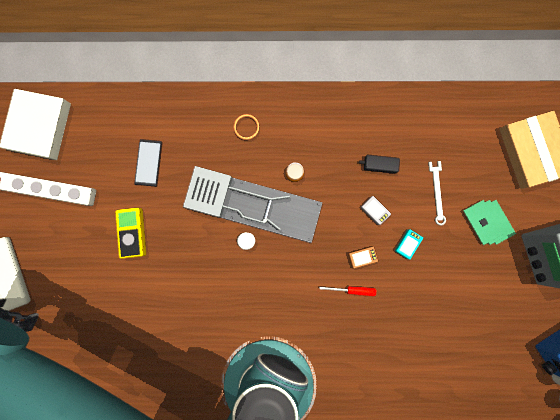

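View pics/scene0.png

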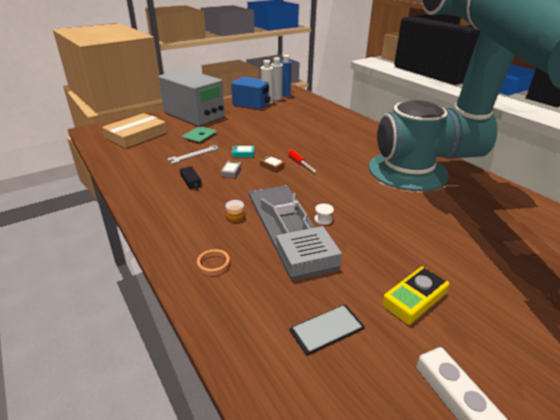

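The top view shows the dock (186–322, 168–242) with its roof on the left and the sill on the right. The grey/white pack candidate is at (376,210), with an orange look-alike at (363,258) and a cyan one at (409,244). The flux jar is at (295,171) and the spool at (247,241).

```bash
python3 - <<'E'
import cv2
i=cv2.imread("pics/top0.png")[155:275,180:430]
cv2.imwrite("pics/crop.png",cv2.resize(i,None,fx=3.2,fy=3.2,interpolation=cv2.INTER_CUBIC))
E
cat > h.py <<'E'
import numpy as np
from scipy.spatial.transform import Rotation as R
from station import bot, grab_frame, calibration
def pose():
    s=bot.state(); q=s['eef_rot']; return np.array(s['position']),R.from_quat([q[1],q[2],q[3],q[0]])
def cam(n):
    c=calibration(n); K=np.array(c['intrinsics'])
    if n=="wrist":
        p,r=pose(); T=np.eye(4); T[:3,:3]=r.as_matrix(); T[:3,3]=p; E=T@np.array(c['mount'])
    else: E=np.array(c['extrinsics'])
    return K,E
def ray(K,E,uv,z):
    uv=np.atleast_2d(uv).astype(float)
    d=np.c_[(uv[:,0]-K[0,2])/K[0,0],-(uv[:,1]-K[1,2])/K[1,1],-np.ones(len(uv))]@E[:3,:3].T
    o=E[:3,3]; return o+d*((z-o[2])/d[:,2])[:,None]
def proj(K,E,P):
    P=(np.atleast_2d(P)-E[:3,3])@E[:3,:3]; return np.c_[K[0,0]*P[:,0]/-P[:,2]+K[0,2],K[1,1]*P[:,1]/P[:,2]+K[1,2]]
E
```

```text
(no output)
```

View pics/crop.png

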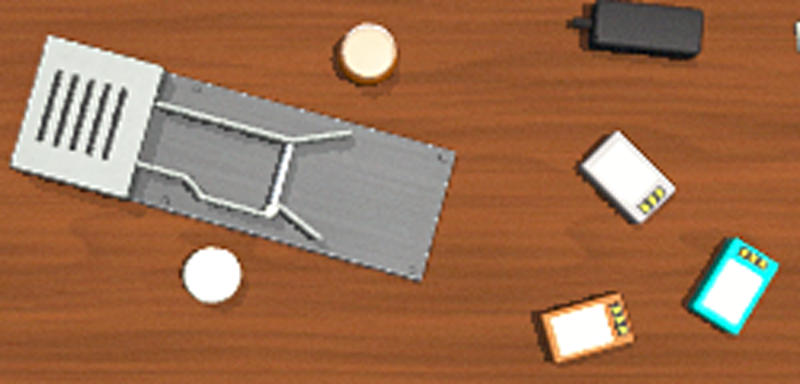

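The crop shows the deck's sill corners at (456,150) and (420,279) and the roof corners at (48,36), (162,70), (10,165) and (130,200). The gate runs from (292,140) to (270,213), with its recess on the lower side. The grey pack's top corners are at (617,131), (676,185), (638,223) and (579,172).

Run:
```python
from h import *
import cv2
K,E=cam("top"); f=lambda l:np.array(l)/3.2-0.5+0.5/3.2+[180,155]
sc=ray(K,E,f([[456,150],[420,279]]),15); print("sill corners",sc.round(1), np.linalg.norm(sc[0]-sc[1]))
rf=ray(K,E,f([[48,36],[162,70],[10,165],[130,200]]),55); print("roof",rf.round(1))
a=((rf[0]-rf[1])+(rf[2]-rf[3])); a/=np.linalg.norm(a); n=sc[0]-sc[1]; n/=np.linalg.norm(n)
print("ang from roof",np.degrees(np.arctan2(a[1],a[0])),"from sill",np.degrees(np.arctan2(n[0],-n[1]))+0)
m=sc.mean(0); rm=rf[[0,2]].mean(0); d=(rm-m)[:2]; L=np.linalg.norm(d); d/=L; print("axis",np.degrees(np.arctan2(d[1],d[0])),"L",L,"(405)")
o=m[:2]+155*d; print("dock origin",o.round(1),"sill",(m[:2]+55*d).round(1))
pk=ray(K,E,f([[617,131],[676,185],[638,223],[579,172]]),24)
print("pack",pk.mean(0).round(1),[np.linalg.norm(pk[i]-pk[i-1]).round(1) for i in range(4)])
u=(pk[1]-pk[0])+(pk[2]-pk[3]); print("pack ang",np.degrees(np.arctan2(u[1],u[0])))
p,r=pose(); print(p,r.as_matrix().round(3))
for n,z,uv in(("flux",45,[368,52]),("spool",38,[212,275]),):print(n,ray(K,E,f([uv]),z).round(1))
```

```text
sill corners [[ 558.8 -164.4   15. ]
 [ 434.2 -129.6   15. ]] 129.3805463179868
roof [[662.3 225.2  55. ]
 [630.1 116.4  55. ]
 [539.5 258.8  55. ]
 [507.  144.9  55. ]]
ang from roof 73.79674716153426 from sill 74.37510052034801
axis 74.97963400035408 L 402.7749441321969 (405)
dock origin [536.7   2.7] sill [510.8 -93.9]
pack [ 532.1 -327.2   24. ] [np.float64(54.0), np.float64(75.9), np.float64(51.7), np.float64(73.9)]
pack ang -132.02201088937767
[263.29737927 621.37000497 221.14092896] [[-0.921  0.39  -0.   ]
 [ 0.39   0.921 -0.001]
 [ 0.    -0.001 -1.   ]]
flux [[649.4 -78.3  45. ]]
spool [[437.1  68.6  38. ]]
```

jog_arm(commands=[-617,-769,70,0,0,1.9,-617,-769,70,0,0,1.9,-617,-769,70,0,0,1.9,-617,-769,70,0,0,1.9,-617,-769,70,0,0,1.9,-617,-769,70,0,0,1.9,-617,-769,70,0,0,1.9,-617,-769,70,0,0,1.9,-617,-769,70,0,0,1.9,-617,-769,70,0,0,1.9])

```text
time_s: 0.98
position: [376.2, 219.7, 192.0]
eef_rot: [0.0, 0.737, 0.676, 0.0]
force: [1.7, 0.8, 0.1]
gripper_width: 85.5
finger_force: 0.0
```

```bash
cat >> h.py <<'E'
def go(x,y,z,yaw):
    p,r=pose(); c,s=np.cos(np.radians(yaw)),np.sin(np.radians(yaw))
    t=R.from_matrix(np.array([[c,s,0],[s,-c,0],[0,0,-1.]]))
    print("at",p.round(1),"F",bot.state()['force'].round(1),"w",round(bot.state()['gripper_width'],1),"t",bot.state()['time_s'],"move",r.inv().apply(np.array([x,y,z])-p).round(1),(r.inv()*t).as_rotvec().round(3))
E
python3 -c "
from h import *
go(532,-327,150,48)"
```

```text
at [376.2 219.7 192. ] F [1.7 0.8 0.1] w 85.5 t 0.9833 move [-531.4  201.9   42. ] [ 0.    -0.     0.647]
```

jog_arm(commands=[-531,202,42,0,0,0.647,-531,202,42,0,0,0.647,-531,202,42,0,0,0.647,-531,202,42,0,0,0.647,-531,202,42,0,0,0.647,-531,202,42,0,0,0.647,-531,202,42,0,0,0.647,-531,202,42,0,0,0.647,-531,202,42,0,0,0.647,-531,202,42,0,0,0.647])

```text
time_s: 1.82
position: [492.5, -179.7, 161.2]
eef_rot: [0.0, 0.912, 0.409, 0.0]
force: [1.8, 0.6, 0.1]
gripper_width: 85.6
finger_force: 0.0
```

```bash
python3 -c "
from h import *
go(532,-327,150,48)"
```

```text
at [ 492.5 -179.7  161.2] F [1.8 0.6 0.1] w 85.6 t 1.8167 move [-83.8 127.4  11.2] [ 0.    -0.     0.006]
```

jog_arm(commands=[-84,127,11,0,0,0.006,-84,127,11,0,0,0.006,-84,127,11,0,0,0.006,-84,127,11,0,0,0.006,-84,127,11,0,0,0.006,-84,127,11,0,0,0.006])

```text
time_s: 2.32
position: [531.4, -325.6, 149.5]
eef_rot: [-0.001, 0.914, 0.406, -0.0]
force: [0.3, 0.8, -0.6]
gripper_width: 85.1
finger_force: 0.0
```

Run:
```python
from h import *
import cv2
go(532,-327,150,48)
K,E=cam("wrist")
im=grab_frame("wrist")[:,:,::-1].copy()
cv2.imwrite("pics/w1.png",im)
p,_=pose()
c,s=np.cos(np.radians(48)),np.sin(np.radians(48))
P=[[532+a*c-b*s,-327+a*s+b*c,24] for a,b in((40,25),(40,-25),(-40,-25),(-40,25))]
print("expected px",proj(K,E,P).round(0).tolist())
```

```text
at [ 531.4 -325.6  149.5] F [ 0.3  0.8 -0.6] w 85.1 t 2.3167 move [-0.6  1.4 -0.5] [-0.002  0.    -0.002]
expected px [[240.0, 149.0], [303.0, 149.0], [301.0, 242.0], [243.0, 242.0]]
```

View pics/w1.png

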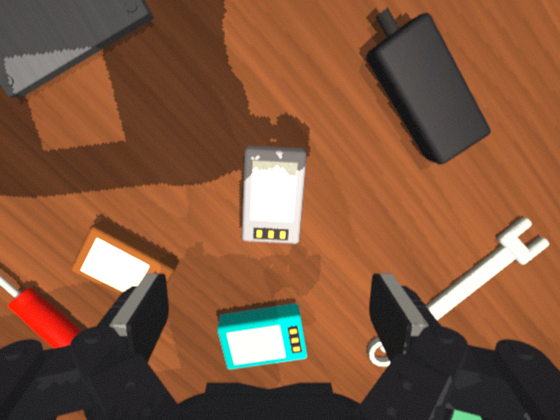

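The wrist view shows the grey pack with label and three brass contacts. Its top corners are at (245,148), (306,150), (299,243) and (242,241), within about 3 px of prediction, and the finger lanes on both sides are clear.

Run:
```python
from h import *
K,E=cam("wrist")
pk=ray(K,E,[[245,148],[306,150],[299,243],[242,241]],24); m=pk.mean(0)
print(m.round(1),[np.linalg.norm(pk[i]-pk[i-1]).round(1) for i in range(4)])
u=(pk[0]-pk[3])+(pk[1]-pk[2]); yaw=np.degrees(np.arctan2(u[1],u[0])); print(yaw)
go(m[0],m[1],22,yaw)
```

```text
[ 532.9 -326.6   24. ] [np.float64(80.0), np.float64(48.6), np.float64(80.2), np.float64(49.4)]
45.262945799448374
at [ 531.4 -324.5  149.9] F [-0.3  0.8 -0.4] w 85.4 t 2.3667 move [ -0.5   2.6 127.9] [-0.001  0.     0.047]
```

jog_arm(commands=[-0.5,2.5,35,0,0,0.047,-0.5,2.5,70,0,0,0.047,-0.5,2.5,95,0,0,0.047,-0.5,2.5,115,0,0,0.047,-0.5,2.5,127,0,0,0.047,-0.5,2.5,127,0,0,0.047,-0.5,2.5,127,0,0,0.047], jaw=0)

```text
time_s: 2.95
position: [533.4, -326.0, 24.2]
eef_rot: [0.0, 0.923, 0.386, 0.0]
force: [0.3, 0.6, 0.4]
gripper_width: 85.6
finger_force: 0.0
```

jog_arm(commands=[0,0,0,0,0,0,0,0,0,0,0,0,0,0,0,0,0,0,0,0,0,0,0,0,0,0,0,0,0,0,0,0,0,0,0,0,0,0,0,0,0,0,0,0,0,0,0,0], jaw=255, newtons=40)

```text
time_s: 3.62
position: [533.2, -326.6, 23.5]
eef_rot: [0.0, 0.923, 0.385, 0.0]
force: [0.7, -0.8, -0.1]
gripper_width: -0.0
finger_force: 0.0
```

Run:
```python
from h import *
import cv2
im=grab_frame("wrist")[:,:,::-1]; cv2.imwrite("pics/w2.png",im)
print(bot.state()['gripper_width'],bot.state()['finger_force'],bot.state()['time_s'])
```

```text
0.16738913606996625 0.0 3.6667
```

View pics/w2.png

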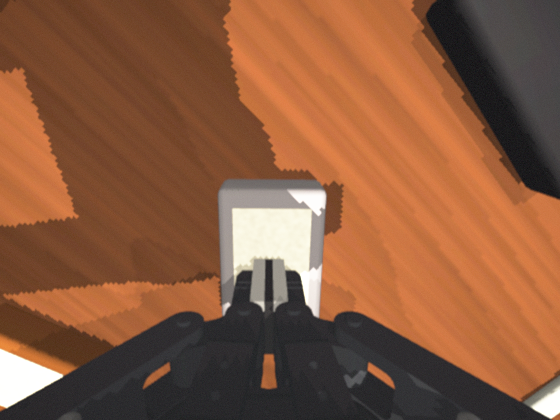

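The view shows the shut fingertips near (270,262), on or above the label, with the pack's far edge at row 182 and its sides at columns 220 and 326. I'll check the geometry.

Run:
```python
from h import *
K,E=cam("wrist"); p,r=pose(); print(p)
for x,z in((0,0),(0,19),(11,0),(11,19),(-11,19),(11,-5)): print(x,z,proj(K,E,p+r.apply([x,0,z])).round(0))
for z in(24,30,40):
    q=ray(K,E,[[220,190],[326,190]],z); print(z,np.linalg.norm(q[0]-q[1]),q.mean(0).round(1), r.inv().apply(q.mean(0)-p).round(1))
```

```text
[ 533.17603382 -326.62426923   23.44089013]
0 0 [[271. 265.]]
0 19 [[271. 249.]]
11 0 [[271. 244.]]
11 19 [[271. 230.]]
-11 19 [[271. 268.]]
11 -5 [[271. 248.]]
24 47.903303743603345 [ 560.3 -300.4   24. ] [37.8  0.8 -0.6]
30 46.022656994918044 [ 561.3 -299.2   30. ] [39.3  0.8 -6.6]
40 42.888245747109046 [ 563.  -297.3   40. ] [ 41.8   0.6 -16.6]
```

The shut tips sit about 11–15 mm behind the reported TCP instead of 19 mm ahead. The pad spacing in the first wrist view agrees: 207 px for 85 mm puts the open tips about 24 mm behind it. So the fingers closed above the pack, which hasn't moved. I'll reopen and go lower in steps, checking the force.

jog_arm(commands=[0,0,0,0,0,0,0,0,0,0,0,0,0,0,0,0,0,0,0,0,0,0,0,0,0,0,0,0,0,0,0,0,0,0,0,0,0,0,0,0,0,0,0,0,0,0,0,0], jaw=0)

```text
time_s: 4.33
position: [533.2, -326.6, 23.5]
eef_rot: [0.0, 0.923, 0.385, 0.0]
force: [0.3, 0.1, -0.2]
gripper_width: 85.2
finger_force: 0.0
```

jog_arm(commands=[0,0,6,0,0,0,0,0,12,0,0,0,0,0,18,0,0,0,0,0,24,0,0,0,0,0,24,0,0,0])

```text
time_s: 4.75
position: [532.5, -326.2, -2.4]
eef_rot: [-0.001, 0.923, 0.385, -0.001]
force: [-0.3, 0.5, -1.0]
gripper_width: 85.3
finger_force: 0.0
```

jog_arm(commands=[0,0,4,0,0,0,0,0,8,0,0,0,0,0,8,0,0,0])

```text
time_s: 5.0
position: [532.9, -326.5, -9.4]
eef_rot: [-0.0, 0.923, 0.385, -0.0]
force: [-0.4, 0.1, -0.3]
gripper_width: 85.6
finger_force: 0.0
```

jog_arm(commands=[0,0,0,0,0,0,0,0,0,0,0,0,0,0,0,0,0,0,0,0,0,0,0,0,0,0,0,0,0,0,0,0,0,0,0,0,0,0,0,0,0,0], jaw=255, newtons=40)

```text
time_s: 5.58
position: [533.4, -326.8, -8.0]
eef_rot: [0.0, 0.923, 0.385, 0.0]
force: [-0.8, 1.1, 5.5]
gripper_width: 49.3
finger_force: 42.8
```

Run:
```python
from h import *
import cv2
go(510.8,-93.9,60,74.4)
im=grab_frame("wrist")[:,:,::-1]; cv2.imwrite("pics/w3.png",im)
```

```text
at [ 533.4 -326.8   -8. ] F [-0.8  1.1  5.5] w 49.3 t 5.5833 move [ 149.6 -179.8  -68.1] [ 0.001  0.    -0.508]
```

View pics/w3.png

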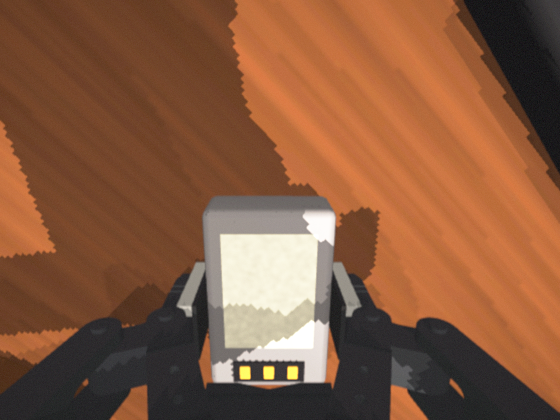

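The wrist view shows the pack gripped squarely between the pads (columns 203–335), and the opening reads 49.3 mm. Next I lift and carry it over the sill.

jog_arm(commands=[0,0,-35,0,0,0,0,0,-70,0,0,0,25,-30,-80,0,0,-0.1,50,-60,-80,0,0,-0.2,75,-90,-80,0,0,-0.3,100,-120,-80,0,0,-0.4,125,-150,-80,0,0,-0.5,150,-180,-80,0,0,-0.508,150,-180,-80,0,0,-0.508,150,-180,-80,0,0,-0.508])

```text
time_s: 6.47
position: [510.4, -91.7, 71.3]
eef_rot: [-0.0, 0.796, 0.606, -0.0]
force: [0.4, 0.1, -2.6]
gripper_width: 49.3
finger_force: 44.0
```

Run:
```python
from h import *
import cv2
go(510.8,-93.9,60,74.4)
K,E=cam("wrist"); np.savez("e4.npz",K=K,E=E)
d=np.array([np.cos(np.radians(74.4)),np.sin(np.radians(74.4)),0]); n=np.array([-d[1],d[0],0]); o=np.array([536.7,2.7,0])
for x,y,z in((0,28,44),(0,-28,44),(-52,50,49),(-52,-50,49),(135,28,55),(135,-28,55)): print(x,y,z,proj(K,E,o+x*d+y*n+[0,0,z]).round(0))
im=grab_frame("wrist")[:,:,::-1]; cv2.imwrite("pics/w4.png",im)
```

```text
at [510.4 -91.7  71.3] F [ 0.4  0.1 -2.6] w 49.3 t 6.4667 move [-2.   0.9 11.3] [-0.    -0.     0.003]
0 28 44 [[213.  54.]]
0 -28 44 [[330.  55.]]
-52 50 49 [[173. 164.]]
-52 -50 49 [[370. 165.]]
135 28 55 [[ 190. -396.]]
135 -28 55 [[ 360. -395.]]
```

View pics/w4.png

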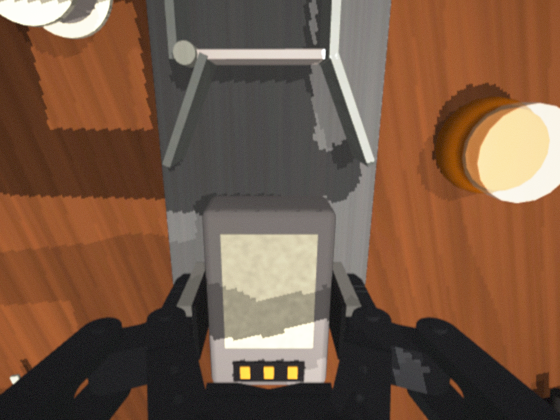

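The view shows the sill free, with the funnel ends at (168,163) and (371,160) against a predicted (173,164) and (370,165), and the gate leaf at row 54. The dock pose is good to about 1 mm, so I lower the pack.

jog_arm(commands=[-2,0,20,0,0,0.003,-2,0,40,0,0,0.003,-2,0,52,0,0,0.003,-2,0,58,0,0,0.003,-2,0,61,0,0,0.003,-2,0,62.5,0,0,0.003,-2,0,62.5,0,0,0.003,-2,0,62.5,0,0,0.003])

```text
time_s: 7.18
position: [510.6, -95.5, 9.8]
eef_rot: [0.0, 0.797, 0.603, 0.0]
force: [0.4, -0.3, -3.7]
gripper_width: 49.2
finger_force: 43.9
```

jog_arm(commands=[0,0,1,0,0,0,0,0,2,0,0,0,0,0,2,0,0,0])

```text
time_s: 7.43
position: [510.2, -95.3, 7.1]
eef_rot: [0.0, 0.797, 0.604, 0.0]
force: [-0.9, 0.1, -3.1]
gripper_width: 49.2
finger_force: 43.9
```

jog_arm(commands=[0,0,0,0,0,0,0,0,0,0,0,0,0,0,0,0,0,0,0,0,0,0,0,0,0,0,0,0,0,0,0,0,0,0,0,0], jaw=0)

```text
time_s: 7.93
position: [510.2, -95.3, 7.1]
eef_rot: [0.0, 0.797, 0.604, 0.0]
force: [0.9, 0.2, 0.1]
gripper_width: 85.3
finger_force: 0.0
```

jog_arm(commands=[0,0,-25,0,0,0,0,0,-60,0,0,0,-30,0,-60,0,0,0,-65,0,-60,0,0,0,-65,0,-60,0,0,0,-65,0,-60,0,0,0,-65,0,-60,0,0,0,-65,0,-60,0,0,0], jaw=0)

```text
time_s: 8.6
position: [492.6, -157.2, 66.8]
eef_rot: [-0.0, 0.797, 0.604, 0.0]
force: [0.5, -0.1, 0.3]
gripper_width: 85.4
finger_force: 0.0
```

jog_arm(commands=[0,0,0,0,0,0,0,0,0,0,0,0,0,0,0,0,0,0,0,0,0,0,0,0,0,0,0,0,0,0,0,0,0,0,0,0,0,0,0,0,0,0,0,0,0,0,0,0], jaw=255)

```text
time_s: 9.27
position: [492.5, -157.9, 67.0]
eef_rot: [0.0, 0.797, 0.604, -0.0]
force: [0.5, 0.1, 0.2]
gripper_width: 0.1
finger_force: 0.0
```

Run:
```python
from h import *
import cv2
go(510.2-65*np.cos(np.radians(74.4)),-95.3-65*np.sin(np.radians(74.4)),20,74.4)
K,E=cam("wrist"); np.savez("e5.npz",K=K,E=E)
im=grab_frame("wrist")[:,:,::-1]; cv2.imwrite("pics/w5.png",im)
```

```text
at [ 492.5 -157.9   67. ] F [0.5 0.1 0.2] w 0.1 t 9.2667 move [ 0.   0.2 47. ] [-0.     0.    -0.003]
```

View pics/w5.png

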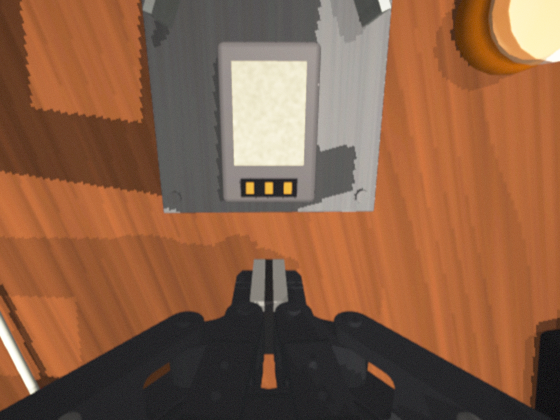

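The view shows the pack flat and straight on the sill at (220–320, 42–202). The shut fingers are centred behind it at (270,262), clear of the deck edge at row 212. I lower them and begin pushing.

jog_arm(commands=[0,0,20,0,0,-0.003,0,0,40,0,0,-0.003,0,0,50,0,0,-0.003,0,0,50,0,0,-0.003,0,0,50,0,0,-0.003])

```text
time_s: 9.73
position: [492.5, -157.9, 17.1]
eef_rot: [-0.0, 0.796, 0.605, -0.0]
force: [1.3, -0.3, 0.6]
gripper_width: 0.1
finger_force: 0.0
```

jog_arm(commands=[4,0,0,0,0,0,8,0,0,0,0,0,12,0,0,0,0,0,16,0,0,0,0,0,20,0,0,0,0,0,24,0,0,0,0,0,28,0,0,0,0,0,32,0,0,0,0,0,36,0,0,0,0,0,40,0,0,0,0,0])

```text
time_s: 10.57
position: [503.4, -119.0, 17.0]
eef_rot: [0.0, 0.796, 0.605, -0.0]
force: [-0.9, -3.4, 3.8]
gripper_width: -0.2
finger_force: 1.9
```

```bash
cat >> h.py <<'E'
def st(n=None):
    s=bot.state(); a=np.radians(74.4); d=np.array([np.cos(a),np.sin(a)]); e=np.array([-d[1],d[0]]); p=s['position'][:2]-[536.7,2.7]
    print("dock x %.1f y %.1f z %.1f Fx %.1f Fy %.1f Fz %.1f t %.2f"%(p@d,p@e,s['position'][2],s['force'][:2]@d,s['force'][:2]@e,s['force'][2],s['time_s']))
    if n:
        import cv2; cv2.imwrite("pics/%s.png"%n,grab_frame("wrist")[:,:,::-1])
E
python3 -c "
from h import *
st()"
```

```text
dock x -126.2 y -0.6 z 17.0 Fx -3.5 Fy -0.0 Fz 3.8 t 10.57
```

jog_arm(commands=[3,0,-1,0,0,0,6,0,-2,0,0,0,9,0,-3,0,0,0,12,0,-3,0,0,0,15,0,-3,0,0,0,18,0,-3,0,0,0,21,0,-3,0,0,0,24,0,-3,0,0,0,27,0,-3,0,0,0,30,0,-3,0,0,0])

```text
time_s: 11.4
position: [511.4, -90.2, 20.0]
eef_rot: [0.0, 0.796, 0.605, -0.0]
force: [-1.7, -2.8, 1.1]
gripper_width: -0.3
finger_force: 1.4
```

```bash
python3 -c "
from h import *
st()"
```

```text
dock x -96.3 y -0.7 z 20.0 Fx -3.2 Fy 0.9 Fz 1.1 t 11.40
```

jog_arm(commands=[3,0,0,0,0,0,6,0,0,0,0,0,9,0,0,0,0,0,12,0,0,0,0,0,15,0,0,0,0,0,18,0,0,0,0,0,21,0,0,0,0,0,24,0,0,0,0,0,27,0,0,0,0,0,30,0,0,0,0,0])

```text
time_s: 12.23
position: [519.5, -62.1, 20.0]
eef_rot: [0.001, 0.797, 0.605, -0.0]
force: [-0.8, -11.2, 0.7]
gripper_width: 0.2
finger_force: 5.1
```

```bash
python3 -c "
from h import *
st('w6')"
```

```text
dock x -67.1 y -0.8 z 20.0 Fx -11.0 Fy -2.2 Fz 0.7 t 12.23
```

View pics/w6.png

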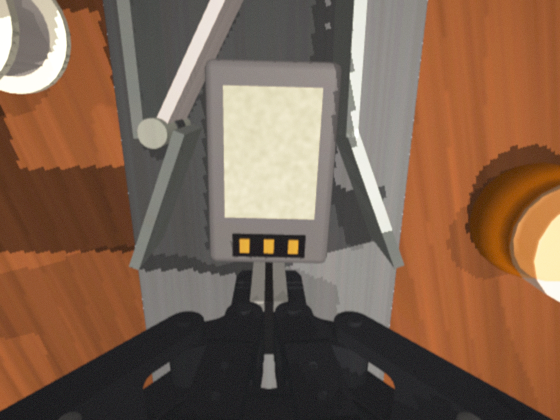

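The view shows the pack straight in the gate with the leaf swung well open beside it, and the fingers pushing at its rear end (270,262). I keep going, stopping short of the earliest possible contact, which would be at TCP x of about 59 mm.

jog_arm(commands=[4,0,0,0,0,0,8,0,0,0,0,0,12,0,0,0,0,0,16,0,0,0,0,0,20,0,0,0,0,0,24,0,0,0,0,0,28,0,0,0,0,0,32,0,0,0,0,0,36,0,0,0,0,0,40,0,0,0,0,0])

```text
time_s: 13.12
position: [530.1, -23.1, 20.0]
eef_rot: [0.0, 0.796, 0.605, -0.0]
force: [-1.8, -7.4, 3.2]
gripper_width: 0.3
finger_force: 3.5
```

```bash
python3 -c "
from h import *
st()"
```

```text
dock x -26.6 y -0.6 z 20.0 Fx -7.6 Fy -0.3 Fz 3.2 t 13.12
```

jog_arm(commands=[4,0,0,0,0,0,8,0,0,0,0,0,12,0,0,0,0,0,16,0,0,0,0,0,20,0,0,0,0,0,24,0,0,0,0,0,28,0,0,0,0,0,32,0,0,0,0,0,36,0,0,0,0,0,40,0,0,0,0,0])

```text
time_s: 13.95
position: [541.1, 15.6, 20.0]
eef_rot: [0.0, 0.796, 0.605, -0.0]
force: [0.9, -5.2, 1.3]
gripper_width: -0.3
finger_force: 2.5
```

```bash
python3 -c "
from h import *
st()"
```

```text
dock x 13.6 y -0.8 z 20.0 Fx -4.8 Fy -2.3 Fz 1.3 t 13.95
```

jog_arm(commands=[5,0,0,0,0,0,10,0,0,0,0,0,15,0,0,0,0,0,20,0,0,0,0,0,25,0,0,0,0,0,30,0,0,0,0,0,34,0,0,0,0,0,37,0,0,0,0,0,39,0,0,0,0,0,40,0,0,0,0,0])

```text
time_s: 14.78
position: [551.7, 54.3, 20.0]
eef_rot: [0.0, 0.796, 0.605, -0.0]
force: [1.8, -5.7, 2.1]
gripper_width: -0.3
finger_force: 2.6
```

jog_arm(commands=[0.5,0,0,0,0,0,1,0,0,0,0,0,1.5,0,0,0,0,0,2,0,0,0,0,0,2.5,0,0,0,0,0,3,0,0,0,0,0,3.5,0,0,0,0,0,4,0,0,0,0,0])

```text
time_s: 15.45
position: [552.7, 57.7, 20.0]
eef_rot: [0.0, 0.796, 0.605, -0.0]
force: [1.7, -4.9, 0.5]
gripper_width: -0.3
finger_force: 2.5
```

```bash
python3 -c "
from h import *
st()"
```

```text
dock x 57.3 y -0.6 z 20.0 Fx -4.3 Fy -3.0 Fz 0.5 t 15.45
```

jog_arm(commands=[0.5,0,0,0,0,0,1,0,0,0,0,0,1.5,0,0,0,0,0,2,0,0,0,0,0,2.5,0,0,0,0,0,3,0,0,0,0,0,3.5,0,0,0,0,0,4,0,0,0,0,0])

```text
time_s: 16.12
position: [553.8, 61.6, 20.0]
eef_rot: [0.0, 0.796, 0.605, -0.0]
force: [1.8, -4.7, 2.4]
gripper_width: 0.0
finger_force: 2.6
```

jog_arm(commands=[0.5,0,0,0,0,0,1,0,0,0,0,0,1.5,0,0,0,0,0,2,0,0,0,0,0,2.5,0,0,0,0,0,3,0,0,0,0,0,3.5,0,0,0,0,0,4,0,0,0,0,0])

```text
time_s: 16.78
position: [554.9, 65.5, 20.0]
eef_rot: [0.0, 0.797, 0.605, -0.0]
force: [1.3, -5.4, 1.1]
gripper_width: 0.1
finger_force: 2.5
```

jog_arm(commands=[0.5,0,0,0,0,0,1,0,0,0,0,0,1.5,0,0,0,0,0,2,0,0,0,0,0,2.5,0,0,0,0,0,3,0,0,0,0,0,3.5,0,0,0,0,0,4,0,0,0,0,0])

```text
time_s: 17.45
position: [555.9, 69.5, 19.9]
eef_rot: [-0.0, 0.796, 0.605, -0.0]
force: [-0.6, -2.6, 2.0]
gripper_width: 0.2
finger_force: 1.4
```

jog_arm(commands=[0.5,0,0,0,0,0,1,0,0,0,0,0,1.5,0,0,0,0,0,2,0,0,0,0,0,2.5,0,0,0,0,0,3,0,0,0,0,0,3.5,0,0,0,0,0,4,0,0,0,0,0])

```text
time_s: 18.12
position: [556.8, 72.6, 19.9]
eef_rot: [0.0, 0.796, 0.605, -0.001]
force: [-3.0, -11.1, 3.6]
gripper_width: -0.2
finger_force: 5.8
```

jog_arm(commands=[0,0,0,0,0,0,0,0,0,0,0,0,0,0,0,0,0,0,0,0,0,0,0,0])

```text
time_s: 18.45
position: [556.9, 72.6, 20.0]
eef_rot: [0.0, 0.796, 0.605, -0.001]
force: [-1.6, -10.2, 4.1]
gripper_width: -0.3
finger_force: 5.0
```

```bash
python3 -c "
from h import *
st()"
```

```text
dock x 72.7 y -0.6 z 20.0 Fx -10.2 Fy -1.2 Fz 4.1 t 18.45
```

jog_arm(commands=[0.2,0,0,0,0,0,0.4,0,0,0,0,0,0.6,0,0,0,0,0,0.6,0,0,0,0,0,0.6,0,0,0,0,0])

```text
time_s: 18.87
position: [557.0, 73.0, 19.9]
eef_rot: [0.001, 0.796, 0.605, -0.001]
force: [-2.7, -12.3, 4.4]
gripper_width: -0.0
finger_force: 6.1
```

```bash
python3 -c "
from h import *
st()"
```

```text
dock x 73.1 y -0.7 z 19.9 Fx -12.6 Fy -0.7 Fz 4.4 t 18.87
```

Each extra 0.5 mm or so adds about 2 N, which matches the 3 N/mm buffer, so the pack is home at roughly 8–10 N. I back off and lift out.

jog_arm(commands=[-1,0,0,0,0,0,-2,0,0,0,0,0,-3,0,0,0,0,0,-4,0,0,0,0,0,-6,0,0,0,0,0,-6,0,-10,0,0,0,-6,0,-30,0,0,0,-6,0,-60,0,0,0,-6,0,-95,0,0,0,-6,0,-130,0,0,0])

```text
time_s: 19.7
position: [555.1, 68.2, 151.9]
eef_rot: [-0.0, 0.796, 0.605, -0.0]
force: [0.6, -0.6, 0.1]
gripper_width: -0.1
finger_force: 0.0
```

jog_arm(commands=[-40,0,-20,0,0,0,-80,0,-40,0,0,0,-110,0,-40,0,0,0,-110,0,-40,0,0,0,-110,0,-40,0,0,0,-110,0,-40,0,0,0,-110,0,-40,0,0,0,-110,0,-40,0,0,0])

```text
time_s: 20.37
position: [526.1, -36.9, 189.7]
eef_rot: [-0.0, 0.796, 0.605, -0.0]
force: [-0.0, 0.3, 0.6]
gripper_width: 0.1
finger_force: 0.0
```

Run:
```python
from h import *
import cv2
st()
i=cv2.resize(grab_frame("wrist")[:,:,::-1],(420,315)); j=grab_frame("top")[150:260,180:330,::-1]
j=cv2.resize(j,(430,315),interpolation=cv2.INTER_CUBIC)[:,:370]
cv2.imwrite("pics/w7.png",np.hstack([i,j]))
```

```text
dock x -41.0 y -0.4 z 189.7 Fx 0.2 Fy 0.1 Fz 0.6 t 20.37
```

View pics/w7.png

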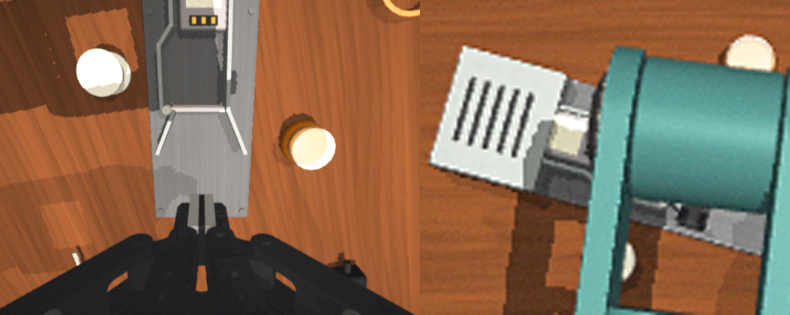

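The left view shows the gate leaf shut straight across at row 108, with the pack inside the dock (rear end at row 28) partly under the roof. The fingers are clear, and the jar and spool are where they were. I hand the job in.

```bash
python3 -c "
from station import bot
print(bot.finish_job())"
```

```text
the job is handed in; nothing more can be done
None
```

The pack is in the dock, pressed home at roughly 8–10 N by the wrist reading, with the gate shut behind it and the other things left in place; the job is handed in, and no verdict came back.

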